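Snap the bit rail into the open tool case

ROBOT

A 6-joint arm with a two-finger parallel gripper is mounted at the origin on the work surface. World frame = base frame: x ahead of the robot, y to its left, z up, the work surface at z = 0. Lengths are in m, angles in degrees, forces in N, time in s.
With the tool pointing down it reaches from about 0.4 to 0.825 m from the base axis. Payload 7 kg.
Tool frame: the origin (TCP) lies midway between the tips of the shut fingers; the grasp point (between the pads) lies 19 mm behind it (r.grasp_offset is the distance from the TCP to the grasp point, in m); z points along the fingers, x is the direction in which the jaws open and shut, and the axes are right-handed (so a half turn about z gives the same grasp; the last joint's range is limited). The gripper opens to 88 mm and grips with 3 to 60 N. Pads are 19 mm wide; open, the fingers measure 130 mm over their backs; the gripper's body (78 mm by 193 mm) begins 47 mm behind the grasp point.
Start: joints at [89.444, 20.546, 0.682, 0, -70.136, -16.507], TCP at [0.198, 0.645, 0.227] pointing down, gripper open.
Joint ranges: [-176.03, 176.03], [-82.01, 121.73], [-58.28, 71.71], [-173.87, 95.51], [-174.79, -0.11], [-173.66, 173.66]. Speed limits (degrees/s): [136.94, 136.94, 172.46, 180, 180, 180].

INTERFACE

Orientations are given as [roll, pitch, yaw] about the fixed x, y, z axes, in that order (R = Rz(yaw) Ry(pitch) Rx(roll)).
In Python, from plant import r gives the robot as it stands.
- The arm moves only by the tool step_arm, never from a script. Its argument "deltas" is a list of rows, each a list of 7 numbers: the turn, a rotation vector about the tool's x, y, z in rad, then the shift along the tool's x, y, z in mm, then the opening, from -1 (shut) to 1 (fully open), so that 0 is half open. In form: [[ax, ay, az, x, y, z, grip], ...]. A call has 1 to 10 rows; each row shifts and turns the pose as measured when the row begins, along the tool's axes as they then stand; what a row does not reach is not made up. A row lasts 1/10 s, in which the tool goes at most 50 mm and 8.59 degrees, less where a joint would pass 70% of its speed; a pose out of reach is approached as far as the arm can. A call with a gripper value outside its range is refused whole. The fingers move at their own pace and stop on an object; "squeeze" is the grip in N (left out, the last holds). Time passes only in rows, so rows that do not move let the fingers close. It gives the time, the measured TCP pose, the force and the opening at its end, in the units of the state.
- r.get_state(): the state, without advancing time (a new reading comes with each control period).
- r.capture(name): name is "scene" or "top"; returns the picture (400x640x3 uint8, red, green, blue); there is no depth.
- r.camera_info(name): a dict with "vertical_fov" (degrees; the focal length in pixels is half the picture's height over the tangent of half this angle, whatever the lens; pixels are square), "cx", "cy" (the principal point, pixels), "view" (4x4, takes a point from world to camera coordinates). Camera axes: x right, y down, z forward; pixel columns grow to the right and rows downward; lengths in m; the calibration is good to about 2 mm. A picture is of the moment at which its call begins. camera_info takes no time and is no camera call.
- r.close_job(): hands the job in, once; it reports no verdict.
The state is a dict: "time_s": time; "joints": joint angles; "qd": joint speeds; "joint_torque": joint torques, N m; "tcp_pos": TCP position; "eef_rot": TCP orientation; "contact_force": force on the tool from outside, world axes, zero at the start; "moment": the same for the moment, N m; "gripper_width": finger opening in m.
Only numpy, scipy, OpenCV 4.12 (cv2) and the standard library are available. Lean on these libraries where they do the work, as an engineer would, in place of code of your own. Each camera call takes 0.05 s, during which the arm holds its last target.

TASK

Put the long bit rail, the one that carries six bits, back into the open grey tool case: lay it bits up along the pocket between the two spring clips and press it straight down until both clips snap shut over its ends and it lies fully home. Press it in rather than dropping it in, and let go of it.

Things in the scene. Friction and masses are not known exactly. Their poses are not given: they have to be found in the camera images.
- rail_center (a point): Centre of the long bit rail, half-way up. A loose black plastic bar, 120 (y) x 22 (x) x 20 mm (z up), 50-100 g, six 15 mm bits on top, middle 30 mm bare. Ends alike, chamfered: underside 108 mm long, full length 10 mm higher, top edges bevelled 4 mm. Lies bits up on the table (centre 10 mm high). Not wanted: a shorter rail (84 mm, four bits) and a 120 mm plain grey stone.
- pocket (a point): Where the rail's centre is when home in the fixed open grey case (260 x 160 mm, walls 22 mm high): 44 mm above the table, rail along y, either way round; z up. The rail rests on two saddles 34 mm above the table, 28-54 mm out along y, open between them. Cheeks 50 mm apart, 40-54 mm out, rise 12 mm higher. The case's other contents stay below 24 mm.
- clip_a (a joint): Black sprung tongue at the pocket's +y end, 34 mm wide, top 69 mm above the table. Its nose (56 mm above the table) juts in to 56 mm from the middle; the lead-in above opens to 63.5 mm. 0 rad = shut, grows outwards, about 0.08 as the rail passes, then springs back over the rail's top edge. Pressing the rail straight down past both clips takes about 6-12 N in all.
- clip_b (a joint): The same sprung tongue at the pocket's -y end: 0 rad = shut, grows outwards.
Not all that is in view belongs to the job. What is shaped like the part that bears rail_center but yellow is not meant.

How it is judged:
By the outcome, as a careful person would: the job done as asked, in the order asked, and still so for the second after the job is handed in, with the robot touching nothing.
It also fails if it takes over 38 s, if anything falls off the work surface, if the arm or the gripper's body presses on something with over 40 N, if the wrist force passes 120 N, or if a joint passes its speed limit or range.

## Working session

There is one attempt and no reset: what is moved stays moved. The work goes in short steps, Python scripts to look and compute and a tool call to move; the robot and the scene stay as the last step left them, time stands still between calls to the robot, and variables do not carry over. Pictures are saved under pics/ and viewed, and the job is handed in when it is done.

Besides the shell and the picture viewer there is one more tool, called after "Emit:" as name(argument=value, ...), one argument or row to a line, values as JSON. step_arm: Moves the arm, as the interface text tells. Its arguments: {"type":"object","properties":{"deltas":{"type":"array","items":{"type":"array","items":{"type":"number"}}},"squeeze":{"type":"number"}},"required":["deltas"]}

```bash
mkdir -p pics; ls
python3 - <<'E'
from plant import r
import cv2
for n in("scene","top"):
    im=r.capture(n); cv2.imwrite(f"pics/{n}0.png",im[:,:,::-1]); i=r.camera_info(n); print(n,i)
print(r.get_state(), r.grasp_offset)
E
```

```text
pics
scene {'vertical_fov': 43.484445859577335, 'cx': 325.52752943133453, 'cy': 201.93599515055163, 'view': array([[ 0.51549972,  0.85681728, -0.01114385, -0.20380217],
       [ 0.58625409, -0.362142  , -0.72467877, -0.27922182],
       [-0.62495295,  0.36703858, -0.68899673,  1.62538662],
       [ 0.        ,  0.        ,  0.        ,  1.        ]])}
top {'vertical_fov': 42.97556287305687, 'cx': 319.5142244182487, 'cy': 202.56688716245452, 'view': array([[-0.01103477, -0.99992735, -0.0048498 , -0.05551524],
       [-0.98594667,  0.01168877, -0.16665096,  0.5024774 ],
       [ 0.16669554,  0.00294269, -0.98600402,  1.26797544],
       [ 0.        ,  0.        ,  0.        ,  1.        ]])}
{'time_s': 0.1, 'joints': array([ 8.94437331e+01,  2.05887918e+01,  6.37817848e-01, -1.58574479e-02,
       -7.01348119e+01, -1.65064186e+01]), 'qd': array([ 0.02029254, -0.16054154,  0.08214382,  0.10010896,  0.16497509,
        0.00016603]), 'joint_torque': array([-1.90631086e-03, -5.84163952e+01,  2.93749523e+01,  7.01541200e+00,
        1.01791124e-02, -4.98076213e-05]), 'tcp_pos': array([0.19797156, 0.64485903, 0.22569663]), 'eef_rot': array([-1.79989918e+02, -8.64862510e-02, -1.07068093e+02]), 'contact_force': array([ 0.12803297, -0.21774152,  0.49728934]), 'moment': array([0.01315689, 0.02533619, 0.01583017]), 'gripper_width': 0.08787080270421306} 0.0188
```

View pics/scene0.png

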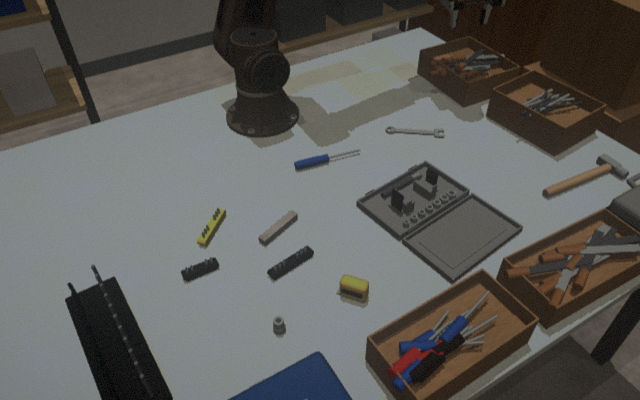

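View pics/top0.png

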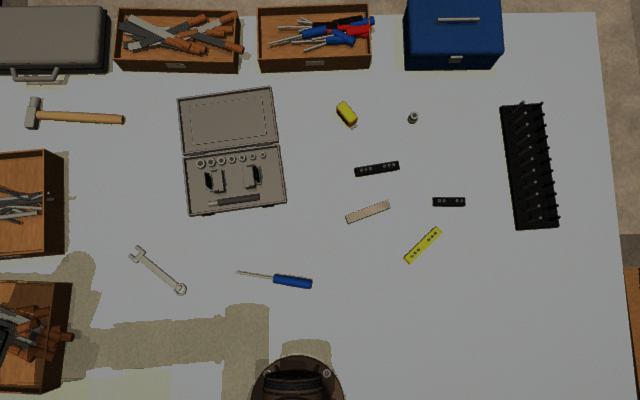

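In the top view the candidates are a black bar (377,169), a shorter black bar (449,202), a yellow bar (422,245) and a plain grey/tan bar (367,211). The black bar at (377,169) is the longest black one. The case is at about (233,180). I'll confirm both in enlarged crops.

Run:
```python
import cv2,numpy as np
t=cv2.imread("pics/top0.png"); s=cv2.imread("pics/scene0.png")
def crop(im,x,y,w,h,k): 
    c=cv2.resize(im[y:y+h,x:x+w],None,fx=k,fy=k,interpolation=cv2.INTER_CUBIC); return np.clip(c.astype(float)*1.8,0,255).astype(np.uint8)
a=crop(t,345,150,130,70,6); b=crop(t,175,140,130,80,6)
cv2.imwrite("pics/c1.png",a);cv2.imwrite("pics/c2.png",b)
cv2.imwrite("pics/c3.png",crop(s,350,155,130,90,6)); cv2.imwrite("pics/c4.png",crop(s,175,230,150,60,5))
```

```text
(no output)
```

View pics/c1.png

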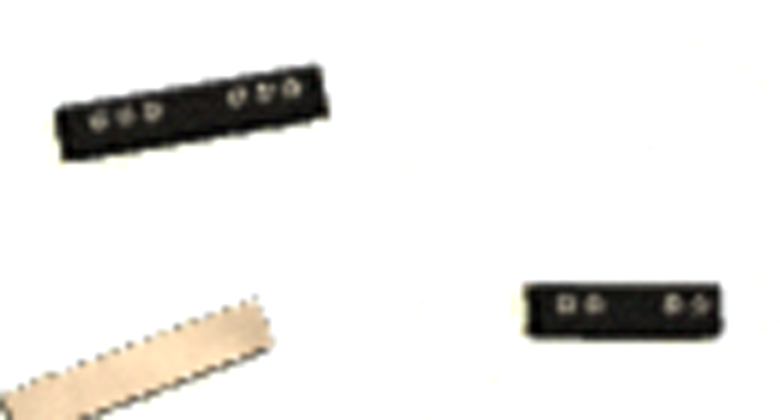

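View pics/c2.png

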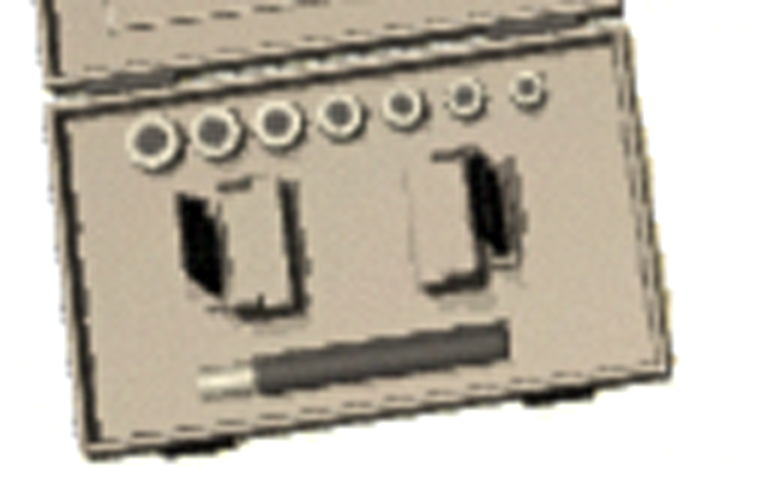

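View pics/c3.png

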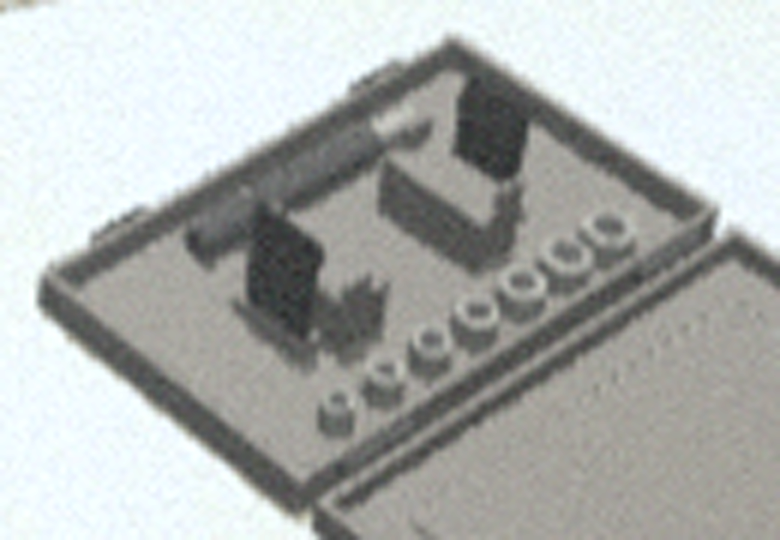

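View pics/c4.png

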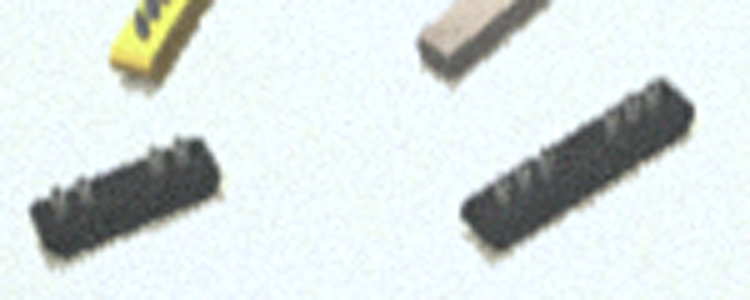

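The crops confirm that the six-bit long black rail is the top-view bar at (377,169), with 3+3 bits and a bare middle. The one at (449,202) has four bits. The pocket's clips are the black tongues in the case. Next I'll fit poses using both cameras.

```bash
cat > h.py <<'E'
import cv2,numpy as np,json
from plant import r
def cam(n):
    i=r.camera_info(n); f=200/np.tan(np.radians(i['vertical_fov'])/2); return np.array(i['view']),np.array([[f,0,i['cx']],[0,f,i['cy']],[0,0,1]])
C={n:cam(n) for n in('scene','top')}
def proj(n,P):
    V,K=C[n]; p=(np.atleast_2d(P)@V[:3,:3].T+V[:3,3])@K.T; return p[:,:2]/p[:,2:]
def back(n,u,z):
    V,K=C[n]; R=V[:3,:3]; o=-R.T@V[:3,3]; d=R.T@np.linalg.solve(K,[u[0],u[1],1.]); return o+d*(z-o[2])/d[2]
def rect(n,im,c,yaw,z,w=.3,h=.2,k=2500):
    # image: right=-local y, up=+local x ; c world centre, yaw rad
    W,H=int(w*k),int(h*k); cs,sn=np.cos(yaw),np.sin(yaw)
    uv=np.float32([[0,0],[W,0],[W,H],[0,H]]); 
    L=[((H/2-v)/k,(W/2-u)/k) for u,v in uv]
    P=np.array([[c[0]+cs*a-sn*b,c[1]+sn*a+cs*b,z] for a,b in L])
    M=cv2.getPerspectiveTransform(np.float32(proj(n,P)),uv); return cv2.warpPerspective(im,M,(W,H),flags=cv2.INTER_CUBIC)
E
cat > fit.py <<'E'
from h import *
from scipy.optimize import minimize
ims={n:cv2.imread(f"pics/{n}0.png") for n in C}
for n in C:
    V=C[n][0]; print(n,'cam at',-V[:3,:3].T@V[:3,3])
c=back('top',(377,169),.01);print('rail rough top',c,'scene',back('scene',(290,263),.01))
# rail model points
def pts(x,y,th):
    P=[]
    for s in(-1,1):
        for w in(-.011,.011):
            for l,z in((.054,0),(.06,.010),(.06,.016),(.056,.020)): P.append((w,s*l,z))
    P=np.array(P);cs,sn=np.cos(th),np.sin(th)
    return np.c_[x+cs*P[:,0]-sn*P[:,1],y+sn*P[:,0]+cs*P[:,1],P[:,2]]
S=6
roi={}
for n in C:
    u0=proj(n,c)[0].astype(int)-40; g=cv2.cvtColor(ims[n],cv2.COLOR_BGR2GRAY)[u0[1]:u0[1]+80,u0[0]:u0[0]+80].astype(np.float32)
    bg=np.median(g); lo=np.percentile(g,1); m=np.clip((bg-g)/(bg-lo-3),0,1); 
    yy,xx=np.mgrid[:80,:80]; m[np.hypot((xx-40),(yy-40))>36]=0
    m[m<.45]=0
    nl,lab=cv2.connectedComponents((m>.3).astype(np.uint8)); k=lab[38:43,38:43].max(); m[lab!=k]=0
    roi[n]=(u0,m); print(n,bg,lo,m.sum())
def cost(p,use=('top','scene')):
    e=0
    for n in use:
        u0,m=roi[n]; q=(proj(n,pts(*p))-u0+.5)*16-.5
        h=cv2.convexHull(np.float32(q)); a=np.zeros((1280,1280),np.uint8); cv2.fillConvexPoly(a,np.int32(np.round(h)),255)
        a=cv2.resize(a,(80,80),interpolation=cv2.INTER_AREA)/255.
        e+=((a-m)**2).sum()
    return e
for use in(('top','scene'),('top',),('scene',)):
    best=min((minimize(lambda q:cost(np.array([c[0]+q[0]/1e3,c[1]+q[1]/1e3,np.radians(q[2])]),use),[0,0,t],method='Nelder-Mead',options=dict(initial_simplex=[[0,0,t],[6,0,t],[0,6,t],[0,0,t+8]])) for t in(-10,0,10)),key=lambda r:r.fun)
    print(use,c[:2]+best.x[:2]/1e3,best.x[2],best.fun)
# case: rectify top
E
python3 fit.py
python3 - <<'E'
from h import *
for n,p in (('top',[(185,157),(281,145),(287,206),(189,215)]),):
    # outer top corners of near half
    for u in p: print(u,back(n,u,.022))
t=cv2.imread('pics/top0.png')
E
```

```text
scene cam at [ 1.28454505 -0.52307632  0.91526881]
top cam at [ 0.28343747 -0.0651158   1.33369799]
rail rough top [ 0.59631991 -0.21569175  0.01      ] scene [ 0.59655283 -0.21732195  0.01      ]
scene 138.0 39.0 588.625
top 145.0 11.0 395.30533
('top', 'scene') [ 0.59717713 -0.21494074] 9.009227590034403 29.526597201579488
('top',) [ 0.59743059 -0.21375488] 9.116563317409486 10.409278203652969
('scene',) [ 0.59701508 -0.21619155] 9.075066623032388 9.399905342908895
(185, 157) [0.63246731 0.29553981 0.022     ]
(281, 145) [0.6623257 0.0399297 0.022    ]
(287, 206) [0.49709487 0.0239623  0.022     ]
(189, 215) [0.47631399 0.27991375 0.022     ]
```

Run:
```python
from h import *
for n in C:
    im=cv2.imread(f'pics/{n}0.png'); rows=[]
    for z in (.034,.069):
        a=rect(n,im,(.567,.16),np.radians(5.7),z,.28,.17,2800)
        a=np.clip(a.astype(float)*2,0,255).astype(np.uint8)
        for k in range(-5,6):
            u=int(392-k*.02*2800);cv2.putText(a,str(k*20),(u-10,10),0,.35,(0,0,255));cv2.line(a,(u,14),(u,20),(0,0,255))
        for k in range(-3,4):
            v=int(238-k*.02*2800);cv2.putText(a,str(k*20),(0,v),0,.35,(0,0,255));cv2.line(a,(24,v),(30,v),(0,0,255))
        cv2.imwrite(f'pics/r_{n}_{int(z*1e3)}.png',a)
```

```text
(no output)
```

View pics/r_top_34.png

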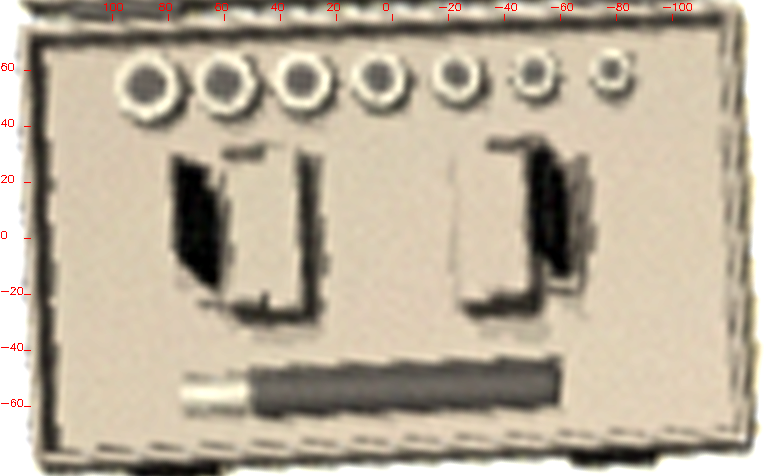

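View pics/r_top_69.png

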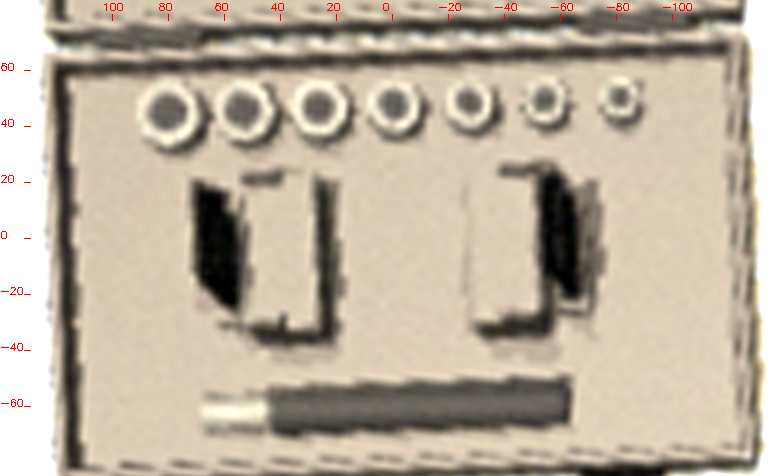

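View pics/r_scene_34.png

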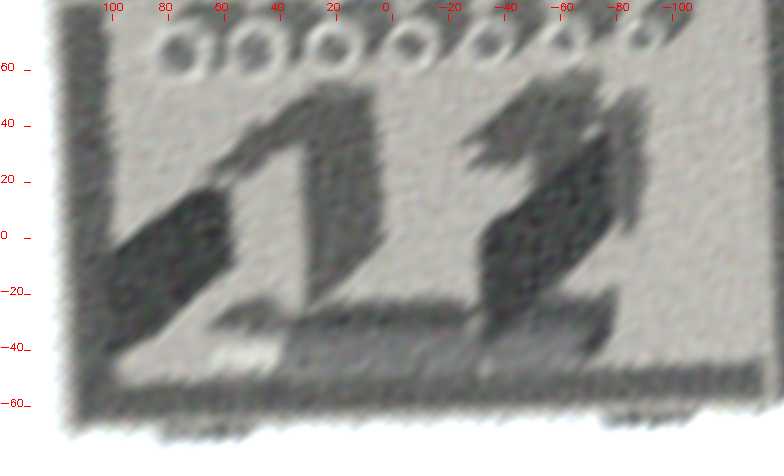

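View pics/r_scene_69.png

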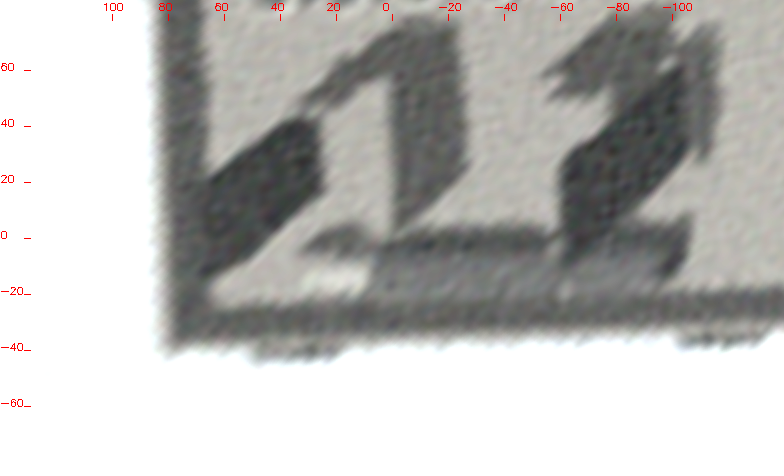

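Run:
```python
from h import *
c=(.5705,.1651);yaw=np.radians(7.2)
for n in C:
    im=cv2.imread(f'pics/{n}0.png'); 
    out=[]
    for z in (.034,.069):
        a=rect(n,im,c,yaw,z,.16,.11,2600)
        a=np.clip(a.astype(float)*(2.2 if n=='top' else 2.4),0,255).astype(np.uint8)
        H,W=a.shape[:2]
        for k in range(-8,9):
            u=int(W/2-k*26);cv2.line(a,(u,0),(u,5 if k%2 else 10),(0,0,255)); 
        for k in range(-5,6):
            v=int(H/2-k*26);cv2.line(a,(0,v),(5 if k%2 else 10,v),(0,0,255))
        def box(l,xs,col):
            p=[(W/2-l*2.6*1,H/2-x*2.6) for x in xs]; cv2.line(a,tuple(np.int32(p[0])),tuple(np.int32(p[1])),col,1)
        if z==.034:
            for l in(28,54,-28,-54): box(l,(-25,25),(0,0,255))
        else:
            for l in(63.5,-63.5): box(l,(-17,17),(0,0,255))
        out.append(a)
    cv2.imwrite(f'pics/q_{n}.png',np.vstack(out))
```

```text
(no output)
```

View pics/q_top.png

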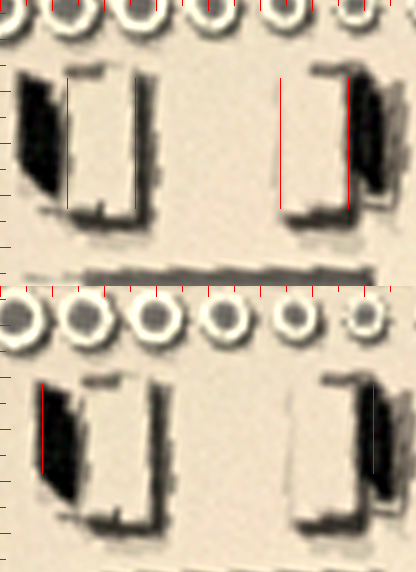

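View pics/q_scene.png

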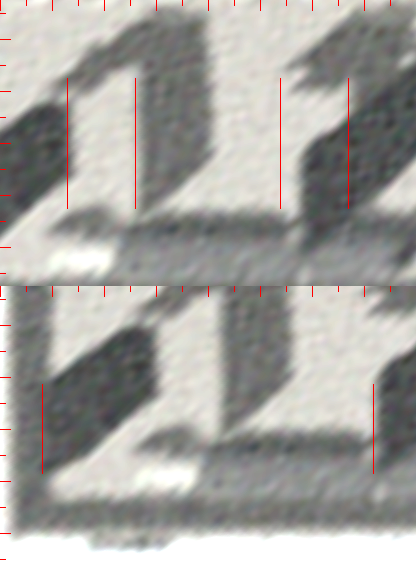

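```bash
cat > plan.py <<'E'
from h import *
import sys
from scipy.spatial.transform import Rotation as R
def show():
    s=r.get_state(); print('t',round(s['time_s'],2),'tcp',np.round(s['tcp_pos']*1e3,1),'rot',np.round(s['eef_rot'],2),'F',np.round(s['contact_force'],1),'M',np.round(s['moment'],2),'w',round(s['gripper_width']*1e3,1),'j',np.round(s['joints'],0)); return s
def plan(wps,g,step=40.,ang=.13,rnd=1):
    "wps: list of (x,y,z mm,yaw deg)"
    s=show(); p=s['tcp_pos']*1e3; Q=R.from_euler('xyz',s['eef_rot'],degrees=True)
    for w in wps:
        T=np.array(w[:3]); QT=R.from_euler('xyz',[180,0,w[3]],degrees=True)
        n=int(max(np.ceil(np.linalg.norm(T-p)/step),np.ceil((Q.inv()*QT).magnitude()/ang),1))
        for k in range(n,0,-1):
            d=Q.inv().apply((T-p)/k); a=(Q.inv()*QT).as_rotvec()/k
            a=np.round(a,3); d=np.round(d,rnd); print([*a.tolist(),*d.tolist(),g],end=',\n')
            p=p+Q.apply(d); Q=Q*R.from_rotvec(a)
E
python3 -c "
from plan import *
plan([(480,300,190,-130),(590,-60,150,-171),(597.2,-215,110,-171)],1)"
```

```text
t 0.1 tcp [198.  644.9 225.7] rot [-1.7999e+02 -9.0000e-02 -1.0707e+02] F [ 0.1 -0.2  0.5] M [0.01 0.03 0.02] w 87.9 j [ 89.  21.   1.  -0. -70. -17.]
[-0.0, -0.0, 0.033, 20.6, -30.9, 3.0, 1],
[-0.0, -0.0, 0.033, 19.5, -31.6, 3.0, 1],
[-0.0, -0.0, 0.033, 18.5, -32.2, 3.0, 1],
[-0.0, -0.0, 0.033, 17.4, -32.8, 3.0, 1],
[-0.0, -0.0, 0.034, 16.3, -33.3, 3.0, 1],
[-0.0, -0.0, 0.033, 15.2, -33.9, 3.0, 1],
[-0.0, -0.0, 0.034, 14.1, -34.4, 3.0, 1],
[-0.0, -0.0, 0.033, 12.9, -34.8, 3.0, 1],
[-0.0, -0.0, 0.034, 11.7, -35.2, 3.0, 1],
[-0.0, -0.0, 0.033, 10.5, -35.6, 3.0, 1],
[-0.0, -0.001, 0.034, 9.3, -35.9, 3.1, 1],
[-0.001, -0.0, 0.033, 8.2, -36.2, 3.0, 1],
[0.0, -0.0, 0.072, 20.5, -31.6, 4.0, 1],
[0.0, -0.0, 0.072, 18.2, -33.0, 4.0, 1],
[0.0, -0.0, 0.071, 15.8, -34.2, 4.0, 1],
[0.0, -0.0, 0.072, 13.3, -35.2, 4.0, 1],
[0.0, -0.0, 0.071, 10.7, -36.1, 4.0, 1],
[0.0, -0.0, 0.072, 8.2, -36.7, 4.0, 1],
[0.0, -0.0, 0.071, 5.5, -37.2, 4.0, 1],
[0.0, -0.0, 0.072, 2.8, -37.5, 4.0, 1],
[0.0, -0.0, 0.071, 0.1, -37.6, 4.0, 1],
[0.0, -0.0, 0.072, -2.5, -37.6, 4.0, 1],
[0.0, -0.0, -0.0, 3.4, -30.8, 8.0, 1],
[0.0, -0.0, -0.0, 3.4, -30.9, 8.0, 1],
[0.0, -0.0, -0.0, 3.4, -30.8, 8.0, 1],
[0.0, -0.0, -0.0, 3.4, -30.9, 8.0, 1],
[0.0, -0.0, -0.0, 3.5, -30.8, 8.0, 1],
```

Emit:
step_arm(
  deltas=[
    [0, 0, 0.033, 20, -31, 3, 1],
    [0, 0, 0.033, 19, -32, 3, 1],
    [0, 0, 0.033, 18, -32, 3, 1],
    [0, 0, 0.033, 17, -33, 3, 1],
    [0, 0, 0.034, 16, -33, 3, 1],
    [0, 0, 0.033, 15, -34, 3, 1],
    [0, 0, 0.034, 14, -34, 3, 1],
    [0, 0, 0.033, 13, -35, 3, 1],
    [0, 0, 0.034, 12, -35, 3, 1],
    [0, 0, 0.033, 10, -36, 3, 1],
  ],
)

```text
time_s: 1.1
tcp_pos: [0.4368, 0.3496, 0.1909]
eef_rot: [-179.9, -0.5, -126.5]
contact_force: [0.6, 0.9, 0.3]
gripper_width: 0.0879
```

```bash
python3 -c "
from plan import *
plan([(590,-60,160,-171),(597.2,-215,110,-171)],1)"
```

```text
t 1.1 tcp [436.8 349.6 190.9] rot [-179.88   -0.46 -126.5 ] F [0.6 0.9 0.3] M [ 0.14 -0.07  0.01] w 87.9 j [ 59.  12. -17.   0. -62.  -5.]
[-0.0, -0.001, 0.071, 21.6, -33.3, 3.0, 1],
[-0.0, -0.001, 0.071, 19.2, -34.8, 3.0, 1],
[-0.001, -0.0, 0.071, 16.7, -36.1, 3.0, 1],
[-0.0, -0.001, 0.07, 14.1, -37.2, 3.0, 1],
[-0.001, -0.0, 0.071, 11.5, -38.0, 3.0, 1],
[-0.0, -0.001, 0.07, 8.7, -38.8, 2.9, 1],
[-0.001, -0.0, 0.071, 6.0, -39.3, 2.9, 1],
[-0.0, -0.001, 0.07, 3.2, -39.6, 2.9, 1],
[-0.001, -0.0, 0.071, 0.5, -39.7, 2.9, 1],
[-0.0, -0.001, 0.07, -2.4, -39.7, 2.8, 1],
[-0.001, -0.0, 0.071, -5.1, -39.4, 2.9, 1],
[0.0, -0.0, -0.0, 3.4, -30.8, 10.0, 1],
[0.0, -0.0, -0.0, 3.4, -30.9, 10.0, 1],
[0.0, -0.0, -0.0, 3.4, -30.8, 10.0, 1],
[0.0, -0.0, -0.0, 3.4, -30.9, 10.0, 1],
[0.0, -0.0, -0.0, 3.4, -30.8, 9.9, 1],
```

Emit:
step_arm(
  deltas=[
    [0, 0, 0.071, 22, -33, 3, 1],
    [0, 0, 0.071, 19, -35, 3, 1],
    [0, 0, 0.071, 17, -36, 3, 1],
    [0, 0, 0.07, 14, -37, 3, 1],
    [0, 0, 0.071, 12, -38, 3, 1],
    [0, 0, 0.07, 9, -39, 3, 1],
    [0, 0, 0.071, 6, -39, 3, 1],
    [0, 0, 0.07, 3, -40, 3, 1],
    [0, 0, 0.071, 0, -40, 3, 1],
    [0, 0, 0.07, -2, -40, 3, 1],
  ],
)

```text
time_s: 2.1
tcp_pos: [0.5735, -0.0418, 0.1601]
eef_rot: [-179.5, -0.5, -168.5]
contact_force: [0.6, 0.9, 0.0]
gripper_width: 0.0875
```

```bash
python3 -c "
from plan import *
plan([(597.2,-215,80,-171)],1)"
```

```text
t 2.1 tcp [573.5 -41.8 160.1] rot [-179.55   -0.46 -168.53] F [0.6 0.9 0. ] M [ 0.25 -0.18 -0.01] w 87.5 j [ 16.  14. -17.   0. -59.  -4.]
[-0.002, -0.002, 0.009, 2.1, -34.8, 16.3, 1],
[-0.002, -0.001, 0.009, 1.8, -34.8, 16.3, 1],
[-0.001, -0.002, 0.008, 1.6, -34.8, 16.2, 1],
[-0.002, -0.001, 0.009, 1.3, -34.9, 16.1, 1],
[-0.001, -0.002, 0.008, 1.0, -34.9, 16.1, 1],
```

Emit:
step_arm(
  deltas=[
    [-0.002, -0.002, 0.009, 2, -35, 16, 1],
    [-0.002, -0.001, 0.009, 2, -35, 16, 1],
    [-0.001, -0.002, 0.009, 2, -35, 16, 1],
    [-0.002, -0.001, 0.009, 1, -35, 16, 1],
    [-0.001, -0.002, 0.008, 1, -35, 16, 1],
    [0, 0, 0, 0, -1, 0, 1],
  ],
)

```text
time_s: 2.7
tcp_pos: [0.5966, -0.2281, 0.0754]
eef_rot: [179.9, -0.1, -171.6]
contact_force: [0.1, 0.4, -0.0]
gripper_width: 0.0876
```

```bash
python3 -c "
from plan import *
plan([(597.2,-215,45,-171),(597.2,-215,4,-171)],1,step=20)
for n in C:
    im=r.capture(n);u=proj(n,[.597,-.215,.04])[0].astype(int);x,y=u-[65,60]
    cv2.imwrite(f'pics/g_{n}.png',cv2.resize(im[y:y+120,x:x+130,::-1],None,fx=4,fy=4))
"
```

```text
t 2.7 tcp [ 596.6 -228.1   75.4] rot [ 1.7993e+02 -1.1000e-01 -1.7155e+02] F [ 0.1  0.4 -0. ] M [ 0.15  0.09 -0.03] w 87.6 j [ -3.  25. -14.  -0. -51.  12.]
[0.001, -0.001, -0.005, -1.3, 6.4, 15.2, 1],
[0.0, -0.001, -0.005, -1.3, 6.5, 15.2, 1],
[0.0, 0.0, 0.0, 0.0, -0.0, 13.7, 1],
[0.0, 0.0, 0.0, 0.0, -0.0, 13.6, 1],
[0.0, 0.0, 0.0, 0.0, -0.0, 13.7, 1],
```

Emit:
step_arm(
  deltas=[
    [0.001, 0, -0.005, -1, 6, 10, 1],
    [0, 0, -0.005, -1, 6, 10, 1],
    [0, 0, 0, 0, 0, 3, 1],
    [0, 0, 0, 0, 0, 0, 1],
  ],
)

```text
time_s: 3.2
tcp_pos: [0.5985, -0.2092, 0.0539]
eef_rot: [-180.0, 0.1, -170.6]
contact_force: [-0.1, -0.0, 0.1]
gripper_width: 0.0876
```

```bash
python3 -c "
from plan import *
plan([(597.2,-215,45,-171),(597.2,-215,3,-171)],1,step=15)
for n in C:
    im=r.capture(n);u=proj(n,[.597,-.215,.04])[0].astype(int);x,y=u-[65,60]
    cv2.imwrite(f'pics/g_{n}.png',cv2.resize(im[y:y+120,x:x+130,::-1],None,fx=4,fy=4))
"
```

```text
t 3.2 tcp [ 598.5 -209.2   53.9] rot [-1.7996e+02  1.3000e-01 -1.7059e+02] F [-0.1 -0.   0.1] M [ 0.04 -0.03  0.03] w 87.6 j [ -2.  25. -17.   0. -48.  11.]
[-0.001, 0.002, 0.007, 2.2, -5.5, 8.9, 1],
[0.0, 0.0, 0.0, 0.0, -0.0, 14.0, 1],
[0.0, 0.0, 0.0, 0.0, -0.0, 14.0, 1],
[0.0, 0.0, 0.0, 0.0, -0.0, 14.0, 1],
```

View pics/g_scene.png

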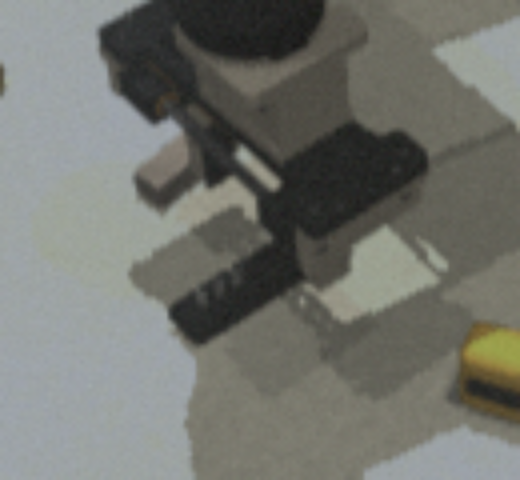

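Emit:
step_arm(
  deltas=[
    [-0.001, 0.001, 0.004, 1.5, -4, 2, 0.4],
    [0, 0, 0.001, 0, 0, 2, 0.4],
    [0, 0, 0, 0, 0, 2, 0.4],
  ],
)

```text
time_s: 3.6
tcp_pos: [0.5989, -0.214, 0.0494]
eef_rot: [-180.0, 0.2, -170.9]
contact_force: [-0.4, 0.3, 0.2]
gripper_width: 0.0688
```

```bash
python3 -c "
from plan import *
plan([(597.2,-215,3,-171)],0.4,step=10)"
```

```text
t 3.6 tcp [ 598.9 -214.    49.4] rot [-179.97    0.24 -170.89] F [-0.4  0.3  0.2] M [ 0.13 -0.06  0.01] w 68.8 j [ -2.  26. -17.  -0. -47.  11.]
[-0.0, 0.001, 0.0, 0.4, -0.1, 9.3, 0.4],
[-0.0, 0.001, 0.0, 0.4, -0.1, 9.3, 0.4],
[-0.0, 0.001, 0.001, 0.4, -0.2, 9.3, 0.4],
[-0.0, 0.001, 0.0, 0.4, -0.1, 9.2, 0.4],
[-0.0, 0.0, 0.001, 0.3, -0.2, 9.3, 0.4],
```

Emit:
step_arm(
  deltas=[
    [0, 0.001, 0, 1, 0, 11, 0.4],
    [0, 0.001, 0, 0.5, 0, 11, 0.4],
    [0, 0.001, 0, 0.5, 0, 9, 0.4],
    [0, 0.001, 0, 0, 0, 5, 0.4],
    [0, 0, 0, 0, 0, 1, 0.4],
    [0, 0, 0, 0, 0, 0, 0.4],
  ],
)

```text
time_s: 4.2
tcp_pos: [0.5957, -0.2148, 0.0075]
eef_rot: [180.0, -0.1, -170.9]
contact_force: [-0.4, 0.2, 0.0]
gripper_width: 0.0614
```

```bash
python3 -c "
from plan import *
plan([(597.2,-215,3,-171)],0.4,step=10)"
```

```text
t 4.2 tcp [ 595.7 -214.8    7.5] rot [ 1.7999e+02 -1.5000e-01 -1.7095e+02] F [-0.4  0.2  0. ] M [ 0.05 -0.05  0.  ] w 61.4 j [ -2.  29. -18.   0. -43.  11.]
[0.0, -0.003, 0.001, -1.4, -0.4, 4.5, 0.4],
```

Emit:
step_arm(
  deltas=[
    [0, -0.002, 0, -1, -0.3, 3, 0.4],
    [0, 0, 0, 0, 0, 1.5, 0.4],
    [0, 0, 0, 0, 0, 0, -1],
    [0, 0, 0, 0, 0, 0, -1],
    [0, 0, 0, 0, 0, 0, -1],
    [0, 0, 0, 0, 0, 0, -1],
    [0, 0, 0, 0, 0, 0, -1],
    [0, 0, 0, 0, 0, 0, -1],
  ],
  squeeze=45,
)

```text
time_s: 5.0
tcp_pos: [0.5979, -0.215, 0.004]
eef_rot: [-180.0, 0.1, -170.9]
contact_force: [0.3, -0.1, -1.4]
gripper_width: 0.0217
```

```bash
python3 -c "
from plan import *
show()"
```

```text
t 5.0 tcp [ 597.9 -215.     4. ] rot [-1.7997e+02  1.1000e-01 -1.7093e+02] F [ 0.3 -0.1 -1.4] M [ 0.08 -0.06  0.02] w 21.7 j [ -2.  29. -19.   0. -42.  11.]
```

Gripped at 21.7 mm, which matches the 22 mm rail width. Lifting and carrying it now.

Emit:
step_arm(
  deltas=[
    [0, 0, 0, 0, 0, -8, -1],
    [0, 0, 0, 0, 0, -18, -1],
    [0, 0, 0, 0, 0, -25, -1],
    [0, 0, 0, 0, 0, -30, -1],
    [0, 0, 0, 0, 0, -25, -1],
    [0, 0, 0, 0, 0, -10, -1],
  ],
  squeeze=45,
)

```text
time_s: 5.6
tcp_pos: [0.5957, -0.2149, 0.1238]
eef_rot: [180.0, -0.2, -171.0]
contact_force: [0.3, 0.6, -0.9]
gripper_width: 0.0218
```

```bash
python3 -c "
from plan import *
plan([(570.5,164.8,120,-172.8)],-1,step=35)"
```

```text
t 5.6 tcp [ 595.7 -214.9  123.8] rot [ 179.95   -0.19 -170.95] F [ 0.3  0.6 -0.9] M [ 0.07 -0.17  0.01] w 21.8 j [ -2.  21. -12.  -0. -56.  11.]
[0.0, -0.0, 0.003, -3.2, 34.4, 0.4, -1],
[0.0, -0.0, 0.003, -3.1, 34.5, 0.4, -1],
[0.0, -0.0, 0.003, -3.0, 34.5, 0.3, -1],
[0.0, -0.0, 0.003, -2.8, 34.5, 0.4, -1],
[0.0, -0.0, 0.003, -2.7, 34.5, 0.3, -1],
[0.0, -0.001, 0.003, -2.6, 34.5, 0.4, -1],
[0.0, -0.0, 0.003, -2.6, 34.5, 0.4, -1],
[0.0, -0.001, 0.003, -2.4, 34.5, 0.3, -1],
[0.0, -0.0, 0.003, -2.3, 34.5, 0.4, -1],
[0.0, -0.001, 0.003, -2.3, 34.5, 0.3, -1],
[0.001, -0.0, 0.002, -2.1, 34.5, 0.4, -1],
```

Emit:
step_arm(
  deltas=[
    [0, 0, 0.003, -2, 20, 0, -1],
    [0, 0, 0.003, -3, 34, 0, -1],
    [0, 0, 0.003, -3, 34, 0, -1],
    [0, 0, 0.003, -3, 34, 0, -1],
    [0, 0, 0.003, -3, 34, 0, -1],
    [0, 0, 0.003, -3, 34, 0, -1],
    [0, 0, 0.003, -3, 34, 0, -1],
    [0, 0, 0.003, -2, 34, 0, -1],
    [0, 0, 0.003, -2, 34, 0, -1],
    [0, 0, 0.003, -2, 30, 0, -1],
  ],
  squeeze=45,
)

```text
time_s: 6.6
tcp_pos: [0.5735, 0.1152, 0.1236]
eef_rot: [180.0, -0.2, -173.2]
contact_force: [0.2, -0.3, -0.1]
gripper_width: 0.0219
```

```bash
python3 -c "
from plan import *
plan([(570.5,164.8,120,-172.8)],-1,step=20)"
```

```text
t 6.6 tcp [573.5 115.2 123.6] rot [ 1.7997e+02 -1.7000e-01 -1.7319e+02] F [ 0.2 -0.3 -0.1] M [ 0.06 -0.13 -0.07] w 21.9 j [ 30.  17. -19.  -0. -54. -24.]
[0.0, -0.001, -0.002, -1.0, 16.5, 1.2, -1],
[0.0, -0.001, -0.002, -1.0, 16.5, 1.2, -1],
[0.001, -0.001, -0.003, -1.0, 16.5, 1.2, -1],
```

Emit:
step_arm(
  deltas=[
    [0, -0.001, 0, -1, 14, 1, -1],
    [0, -0.001, 0, -1, 10, 1, -1],
    [0, 0, 0, 0, 5, 0, -1],
    [0, 0, 0, 0, 0, 0, -1],
    [0, 0, 0, 0, 0, 0, -1],
  ],
  squeeze=45,
)

```text
time_s: 7.1
tcp_pos: [0.5707, 0.1471, 0.12]
eef_rot: [-180.0, -0.2, -173.0]
contact_force: [-0.4, -0.1, 0.0]
gripper_width: 0.0217
```

```bash
python3 -c "
from plan import *
plan([(570.5,164.8,100,-172.8)],-1,step=20)"
```

```text
t 7.1 tcp [570.7 147.1 120. ] rot [-180.     -0.19 -173.02] F [-0.4 -0.1  0. ] M [-0.   -0.08  0.01] w 21.7 j [ 33.  18. -18.  -0. -54. -26.]
[-0.0, -0.002, -0.002, -1.0, 8.8, 10.0, -1],
[-0.0, -0.001, -0.002, -1.0, 8.7, 10.0, -1],
```

Emit:
step_arm(
  deltas=[
    [0, -0.001, -0.002, -1, 8, 9, -1],
    [0, -0.001, -0.002, -1, 7, 9, -1],
    [0, 0, 0, 0, 2, 5, -1],
    [0, 0, 0, 0, 0, 2, -1],
    [0, 0, 0, 0, 0, 0, -1],
  ],
  squeeze=45,
)

```text
time_s: 7.6
tcp_pos: [0.5704, 0.1632, 0.0921]
eef_rot: [-180.0, -0.1, -173.0]
contact_force: [-0.5, 0.0, -0.4]
gripper_width: 0.0215
```

```bash
python3 -c "
from plan import *
s=show()
plan([(570.5,164.8,88,-172.8)],-1,step=20)
for n in C:
    im=r.capture(n)[:,:,::-1].copy()
    u=proj(n,[.5705,.165,.06])[0].astype(int);x,y=u-[65,50]
    cv2.imwrite(f'pics/i_{n}0.png',im)
    cv2.imwrite(f'pics/i_{n}.png',np.clip(cv2.resize(im[y:y+100,x:x+130],None,fx=6,fy=6,interpolation=cv2.INTER_CUBIC)*1.8,0,255).astype(np.uint8))
    
"
```

```text
t 7.6 tcp [570.4 163.2  92.1] rot [-1.7997e+02 -1.3000e-01 -1.7296e+02] F [-0.5  0.  -0.4] M [ 0.05 -0.04  0.04] w 21.5 j [ 35.  20. -20.  -0. -51. -28.]
t 7.6 tcp [570.4 163.2  92.1] rot [-1.7997e+02 -1.3000e-01 -1.7296e+02] F [-0.5  0.  -0.4] M [ 0.05 -0.04  0.04] w 21.5 j [ 35.  20. -20.  -0. -51. -28.]
[-0.001, -0.002, -0.003, -0.3, 1.6, 4.1, -1],
```

View pics/i_scene.png

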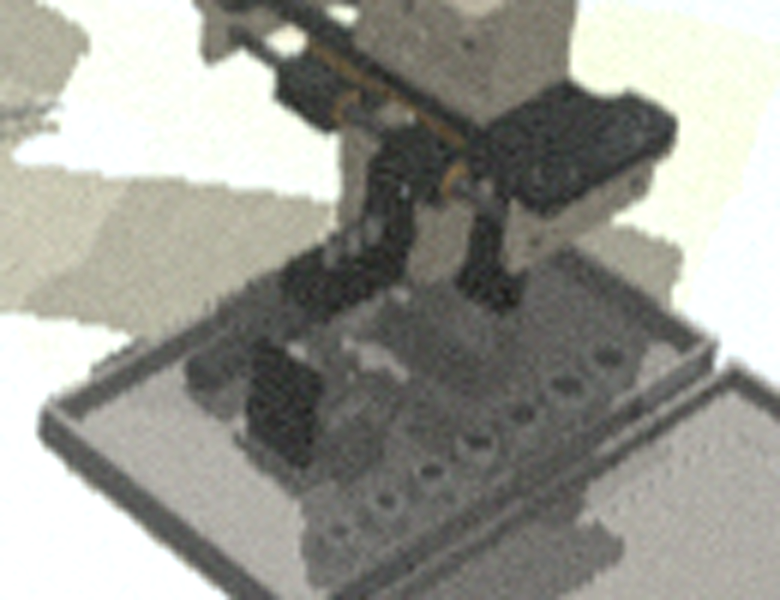

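View pics/i_top.png

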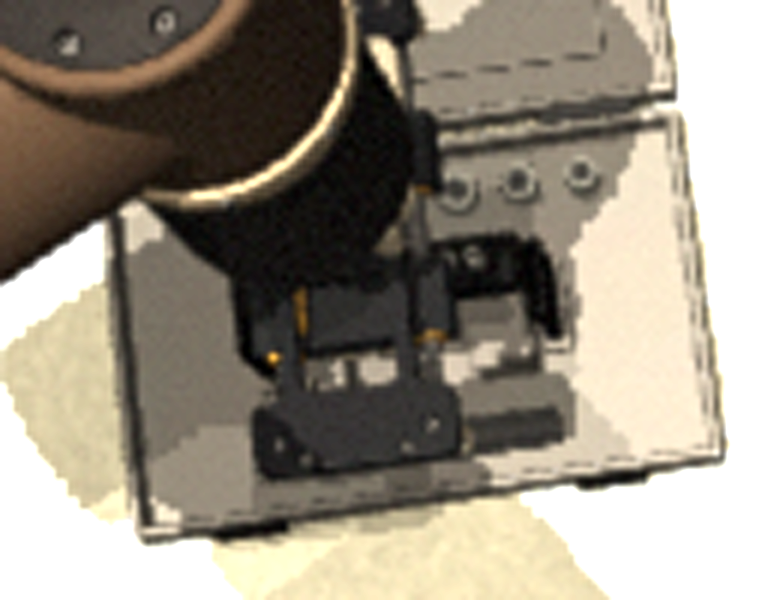

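The rail hangs level above the pocket. I'll overlay the predicted rail and clip positions to check.

```bash
python3 -c "
from h import *
def L(o,yaw,P):
    P=np.array(P,float);c,s=np.cos(yaw),np.sin(yaw);return np.c_[o[0]+c*P[:,0]-s*P[:,1],o[1]+s*P[:,0]+c*P[:,1],o[2]+P[:,2]]
rail=[(-.011,-.056,.01),(.011,-.056,.01),(.011,.056,.01),(-.011,.056,.01)]
full=[(-.011,-.06,0),(.011,-.06,0),(.011,.06,0),(-.011,.06,0)]
tg=[(-.017,-.0635,.069),(.017,-.0635,.069)];tg2=[(-.017,.0635,.069),(.017,.0635,.069)]
for n in C:
    im=cv2.imread(f'pics/i_{n}0.png');u=proj(n,[.5705,.165,.06])[0].astype(int);x,y=u-[65,50]
    k=7;a=np.clip(cv2.resize(im[y:y+80,x+15:x+125],None,fx=k,fy=k,interpolation=cv2.INTER_CUBIC)*2.3,0,255).astype(np.uint8)
    for o,yw,P,col in (((.5704,.1632,.0981),7.04,rail,(0,0,255)),((.5704,.1632,.0981),7.04,full,(0,255,255)),((.5705,.1648,0),7.2,tg,(0,255,0)),((.5705,.1648,0),7.2,tg2,(0,255,0))):
        q=((proj(n,L(o,np.radians(yw),P))-[x+15,y]+.5)*k-.5); cv2.polylines(a,[np.int32(q)],True,col,1)
    cv2.imwrite(f'pics/o_{n}.png',a)
"
```

```text
(no output)
```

View pics/o_scene.png

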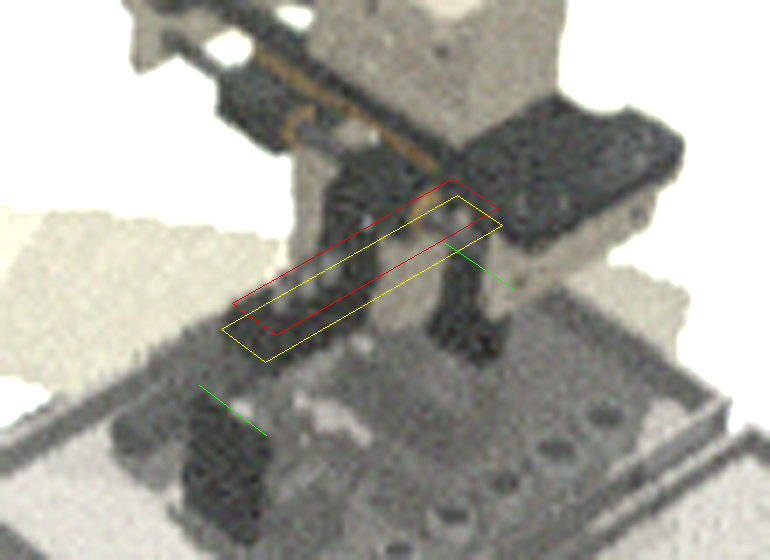

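View pics/o_top.png

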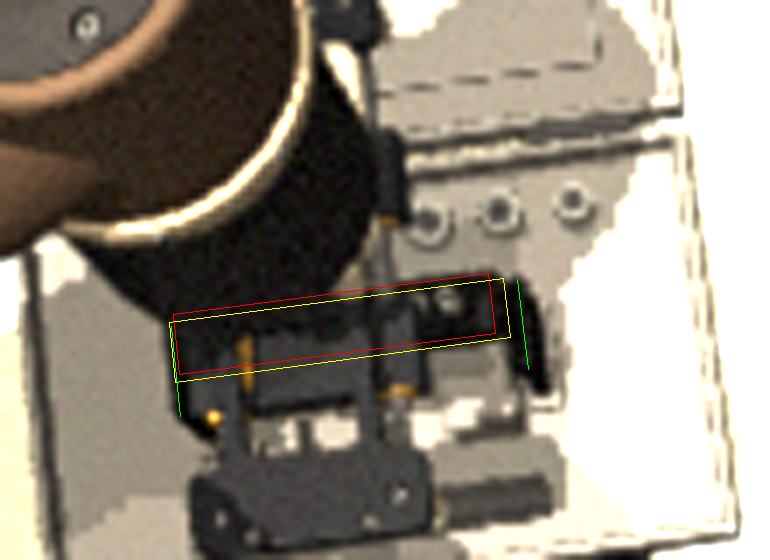

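Overlay agrees to about 1–2 mm. Starting the descent.

Emit:
step_arm(
  deltas=[
    [0, -0.001, -0.002, 0, 1.2, 6, -1],
    [0, 0, 0, 0, 0, 6, -1],
    [0, 0, 0, 0, 0, 6, -1],
    [0, 0, 0, 0, 0, 4, -1],
    [0, 0, 0, 0, 0, 2, -1],
    [0, 0, 0, 0, 0, 0, -1],
  ],
  squeeze=60,
)

```text
time_s: 8.3
tcp_pos: [0.5707, 0.1643, 0.0669]
eef_rot: [180.0, 0.0, -172.9]
contact_force: [-0.2, -0.2, -0.7]
gripper_width: 0.0214
```

```bash
python3 -c "
from plan import *
plan([(570.5,164.8,56,-172.8)],-1,step=20)"
```

```text
t 8.3 tcp [570.7 164.3  66.9] rot [ 1.8000e+02  1.0000e-02 -1.7286e+02] F [-0.2 -0.2 -0.7] M [ 0.09 -0.02 -0.  ] w 21.4 j [ 35.  22. -21.   0. -47. -28.]
[0.0, 0.0, -0.001, 0.1, 0.5, 10.9, -1],
```

Emit:
step_arm(
  deltas=[
    [0, 0, 0, 0, 0.3, 4, -1],
    [0, 0, 0, 0, 0, 4, -1],
    [0, 0, 0, 0, 0, 3, -1],
    [0, 0, 0, 0, 0, 3, -1],
  ],
)

```text
time_s: 8.7
tcp_pos: [0.572, 0.1651, 0.0534]
eef_rot: [180.0, 0.2, -172.8]
contact_force: [-0.2, -1.2, 6.9]
gripper_width: 0.0214
```

```bash
python3 -c "
from plan import *
show()"
```

```text
t 8.7 tcp [572.  165.1  53.4] rot [ 1.7997e+02  1.7000e-01 -1.7281e+02] F [-0.2 -1.2  6.9] M [-0.09  0.28  0.06] w 21.4 j [ 35.  22. -22.   0. -46. -28.]
```

Emit:
step_arm(
  deltas=[
    [0, -0.002, 0, 0.5, 0, 4, -1],
    [0, 0, 0, 0.5, 0, 4, -1],
    [0, 0, 0, 0, 0, 4, -1],
    [0, 0, 0, 0, 0, 4, -1],
  ],
)

```text
time_s: 9.1
tcp_pos: [0.5731, 0.1655, 0.0387]
eef_rot: [179.9, 0.5, -172.8]
contact_force: [0.3, 0.2, -1.7]
gripper_width: 0.0214
```

```bash
python3 -c "
from plan import *
show()"
```

```text
t 9.1 tcp [573.1 165.5  38.7] rot [ 179.93    0.54 -172.75] F [ 0.3  0.2 -1.7] M [ 0.05 -0.01 -0.02] w 21.4 j [ 35.  23. -23.   0. -43. -28.]
```

Emit:
step_arm(
  deltas=[
    [0, -0.005, 0, 1, -0.5, 2, -1],
    [0, -0.003, 0, 1, 0, 2, -1],
    [0, 0, 0, 0, 0, 2, -1],
  ],
)

```text
time_s: 9.4
tcp_pos: [0.5731, 0.1655, 0.038]
eef_rot: [180.0, 1.3, -172.6]
contact_force: [-11.2, -0.7, 25.1]
gripper_width: 0.0217
```

```bash
python3 -c "
from plan import *
show()
for n in C:
    im=r.capture(n)[:,:,::-1].copy()
    u=proj(n,[.5705,.165,.05])[0].astype(int);x,y=u-[65,50]
    cv2.imwrite(f'pics/k_{n}.png',np.clip(cv2.resize(im[y:y+100,x:x+130],None,fx=6,fy=6,interpolation=cv2.INTER_CUBIC)*2.0,0,255).astype(np.uint8))
"
```

```text
t 9.4 tcp [573.1 165.5  38. ] rot [ 179.95    1.26 -172.59] F [-11.2  -0.7  25.1] M [-0.21  4.14 -0.1 ] w 21.7 j [ 35.  23. -24.   1. -42. -28.]
```

View pics/k_scene.png

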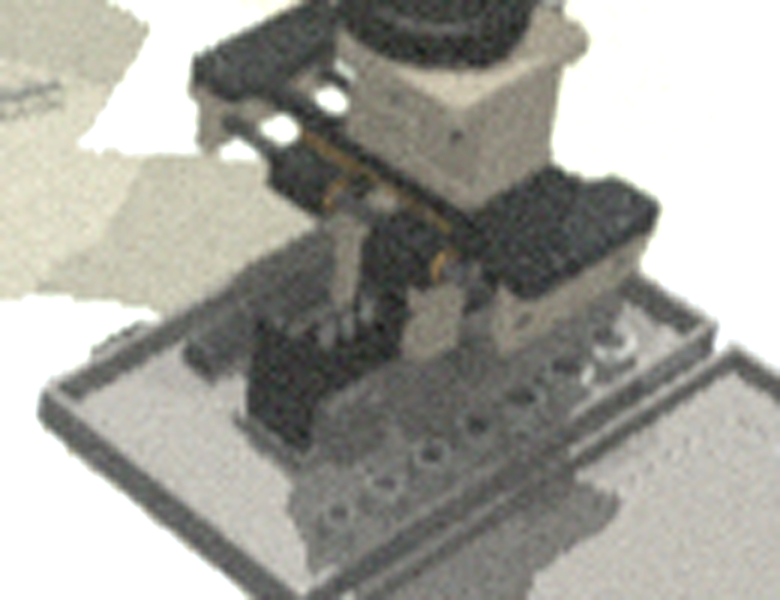

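Seated: 25 N at TCP z = 38.0 mm, which is the expected home height. I'll relieve the tilt and release.

Emit:
step_arm(
  deltas=[
    [0, 0.012, 0, 0, 0, -0.5, -1],
    [0, 0.01, 0, 0, 0, 0, -1],
    [0, 0, 0, 0, 0, 0, -1],
  ],
  squeeze=20,
)

```text
time_s: 9.8
tcp_pos: [0.5726, 0.1655, 0.0383]
eef_rot: [179.9, -0.1, -172.6]
contact_force: [-0.1, 0.1, -0.8]
gripper_width: 0.0219
```

```bash
python3 -c "
from plan import *
show()"
```

```text
t 9.8 tcp [572.6 165.5  38.3] rot [ 1.7993e+02 -8.0000e-02 -1.7260e+02] F [-0.1  0.1 -0.8] M [ 0.02 -0.11 -0.02] w 21.9 j [ 35.  24. -22.  -0. -44. -27.]
```

Emit:
step_arm(
  deltas=[
    [0, 0, 0, 0, 0, 1, -1],
    [0, 0, 0, 0, 0, 1, -1],
    [0, 0, 0, 0, 0, -0.3, -1],
    [0, 0, 0, 0, 0, 0, 0.1],
    [0, 0, 0, 0, 0, 0, 0.1],
    [0, 0, 0, 0, 0, 0, 0.1],
    [0, 0, 0, 0, 0, 0, 0.1],
  ],
)

```text
time_s: 10.5
tcp_pos: [0.5722, 0.1654, 0.0367]
eef_rot: [180.0, -0.2, -172.6]
contact_force: [-0.3, -0.2, 0.9]
gripper_width: 0.0461
```

Emit:
step_arm(
  deltas=[
    [0, 0, 0, 0, 0, -8, 0.1],
    [0, 0, 0, 0, 0, -15, 0.1],
    [0, 0, 0, 0, 0, -25, 0.1],
    [0, 0, 0, 0, 0, -30, 0.1],
    [0, 0, 0, 0, 0, -30, 0.1],
    [0, 0, 0, 0, 0, -30, 0.1],
    [0, 0, 0, 0, 0, -15, 0.1],
  ],
)

```text
time_s: 11.2
tcp_pos: [0.5713, 0.1643, 0.1952]
eef_rot: [-179.8, -0.5, -172.6]
contact_force: [0.1, -0.2, 0.2]
gripper_width: 0.0485
```

Emit:
step_arm(
  deltas=[
    [0, 0, 0, -8, -20, 0, 0.1],
    [0, 0, 0, 0, -40, 0, 0.1],
    [0, 0, 0, 0, -40, 0, 0.1],
    [0, 0, 0, 0, -40, 0, 0.1],
    [0, 0, 0, 0, -40, 0, 0.1],
    [0, 0, 0, 0, -40, 0, 0.1],
    [0, 0, 0, 0, -30, 0, 0.1],
    [0, 0, 0, 0, -10, 0, 0.1],
    [0, 0, 0, 0, 0, 0, 0.1],
  ],
)

```text
time_s: 12.1
tcp_pos: [0.6165, -0.1002, 0.2059]
eef_rot: [-180.0, 0.3, -172.4]
contact_force: [-1.0, 0.4, -0.1]
gripper_width: 0.0485
```

```bash
cat > chk.py <<'E'
from plan import *
show()
def L(o,yaw,P):
    P=np.array(P,float);c,s=np.cos(yaw),np.sin(yaw);return np.c_[o[0]+c*P[:,0]-s*P[:,1],o[1]+s*P[:,0]+c*P[:,1],o[2]+P[:,2]]
top=[(-.011,-.056,.01),(.011,-.056,.01),(.011,.056,.01),(-.011,.056,.01)]
full=[(-.011,-.06,0),(.011,-.06,0),(.011,.06,0),(-.011,.06,0)]
for n in C:
    im=r.capture(n)[:,:,::-1].copy(); cv2.imwrite(f'pics/f_{n}0.png',im)
    u=proj(n,[.5705,.165,.05])[0].astype(int);x,y=u-[50,35];k=7
    a=np.clip(cv2.resize(im[y:y+70,x:x+100],None,fx=k,fy=k,interpolation=cv2.INTER_CUBIC)*2.4,0,255).astype(np.uint8)
    cv2.imwrite(f'pics/f_{n}.png',a)
    for P,col in((top,(0,0,255)),(full,(0,255,255))):
        q=((proj(n,L((.572,.1655,.044),np.radians(7.2),P))-[x,y]+.5)*k-.5); cv2.polylines(a,[np.int32(q)],True,col,1)
    cv2.imwrite(f'pics/fo_{n}.png',a)
E
python3 chk.py
```

```text
t 12.1 tcp [ 616.5 -100.2  205.9] rot [-180.      0.26 -172.38] F [-1.   0.4 -0.1] M [ 0.17  0.   -0.01] w 48.5 j [  9.  16.  -8.   0. -65.  -1.]
```

View pics/f_scene.png

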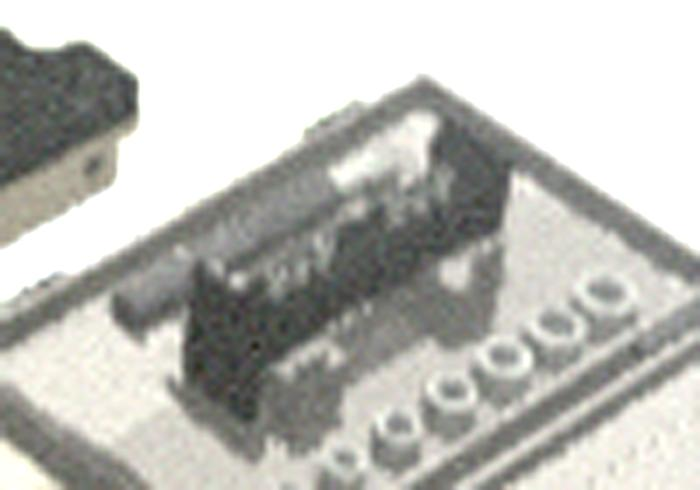

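View pics/fo_scene.png

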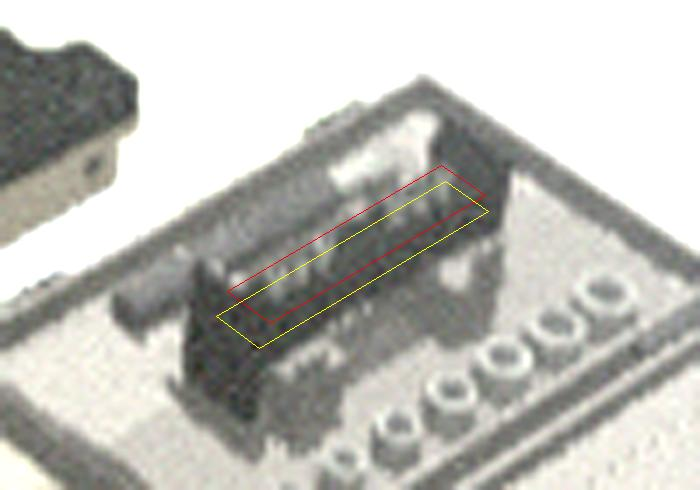

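View pics/fo_top.png

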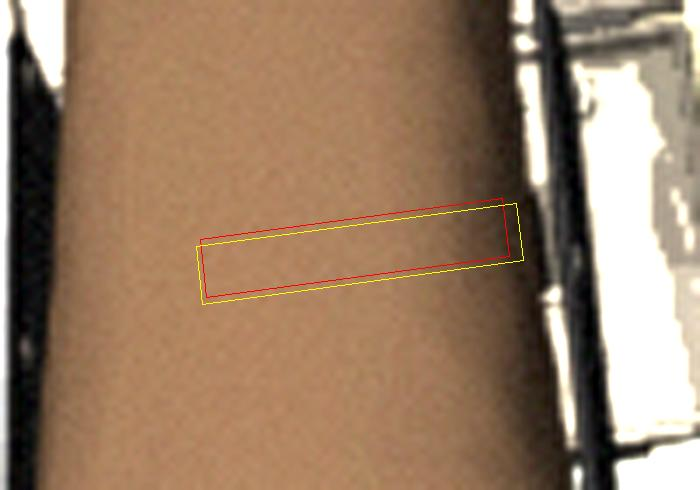

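View pics/f_top.png

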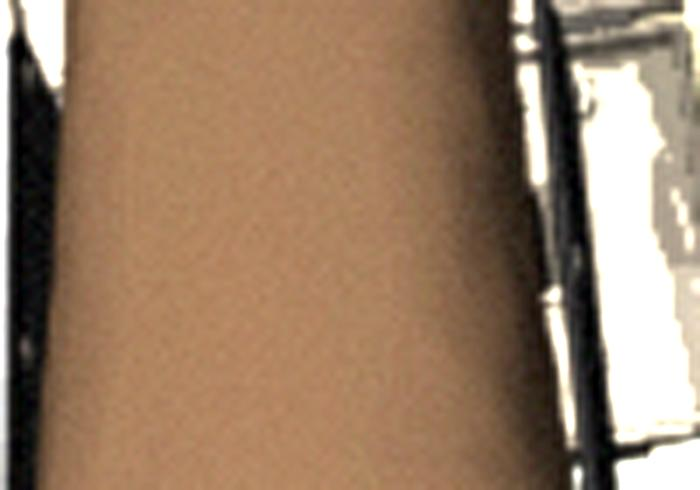

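Arm blocks the top view, so I'll move further away and check level and height properly.

Emit:
step_arm(
  deltas=[
    [0, 0, 0, 5, -40, 0, 0.1],
    [0, 0, 0, 5, -45, 0, 0.1],
    [0, 0, 0, 10, -45, 0, 0.1],
    [0, 0, 0, 10, -45, 0, 0.1],
    [0, 0, 0, 10, -40, 0, 0.1],
    [0, 0, 0, 0, -20, 0, 0.1],
    [0, 0, 0, 0, 0, 0, 0.1],
    [0, 0, 0, 0, 0, 0, 0.1],
  ],
)

```text
time_s: 13.0
tcp_pos: [0.6134, -0.332, 0.2067]
eef_rot: [179.9, 0.4, -171.3]
contact_force: [0.2, 0.5, 0.7]
gripper_width: 0.0478
```

```bash
python3 chk.py
python3 - <<'E'
from h import *
exec(open('chk.py').read().split("top=")[0].split("show()\n")[1])
bot=[(-.011,-.054,-.01),(.011,-.054,-.01),(.011,.054,-.01),(-.011,.054,-.01)]
top=[(-.011,-.056,.01),(.011,-.056,.01),(.011,.056,.01),(-.011,.056,.01)]
tg=[(-.017,-.0635,.025),(.017,-.0635,.025)];tg2=[(-.017,.0635,.025),(.017,.0635,.025)]
n='scene';im=cv2.imread('pics/f_scene0.png');u=proj(n,[.5705,.165,.05])[0].astype(int);x,y=u-[40,30];k=9
a=np.clip(cv2.resize(im[y:y+60,x:x+80],None,fx=k,fy=k,interpolation=cv2.INTER_CUBIC)*3.,0,255).astype(np.uint8)
for P,c in((bot,(0,255,255)),(top,(0,0,255)),(tg,(0,255,0)),(tg2,(0,255,0))):
    q=((proj(n,L((.571,.165,.044),np.radians(7.2),P))-[x,y]+.5)*k-.5); cv2.polylines(a,[np.int32(q)],True,c,1)
cv2.imwrite('pics/fz.png',a)
E
```

```text
t 13.0 tcp [ 613.4 -332.   206.7] rot [ 179.93    0.38 -171.34] F [0.2 0.5 0.7] M [ 0.13 -0.09 -0.02] w 47.8 j [-13.  23.   2.  -0. -69.  21.]
```

View pics/fz.png

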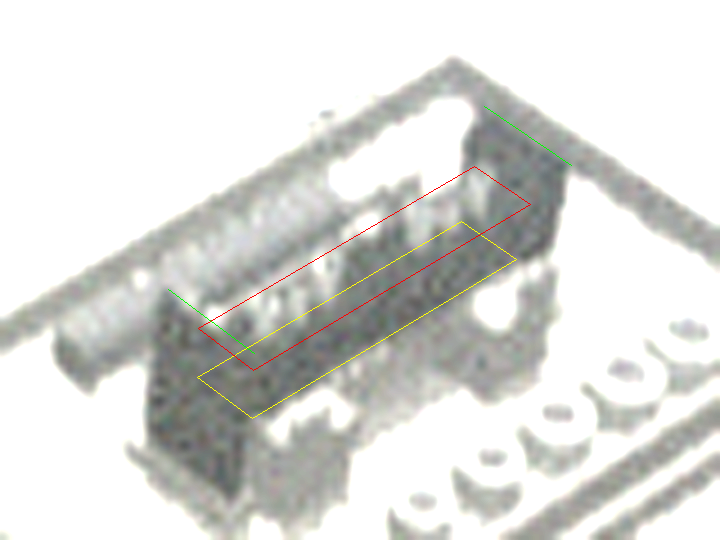

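View pics/fo_top.png

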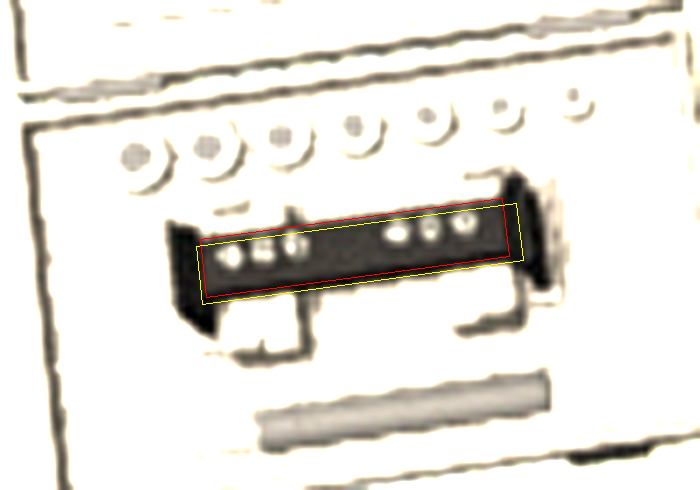

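View pics/f_top0.png

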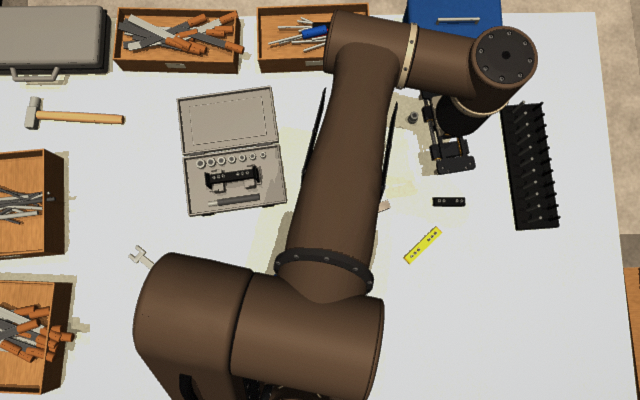

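Both views show the rail centred between the upright tongues. Its edges lie on the predicted home outline (bottom at 34 mm, level), and nothing is touching it. Handing in.

```bash
python3 -c "
from plan import *
show(); print(r.close_job())"
```

```text
t 13.1 tcp [ 613.5 -331.4  206.8] rot [ 179.93    0.4  -171.28] F [-0.2 -0.2 -0.4] M [ 0.09 -0.    0.03] w 48.1 j [-13.  23.   2.  -0. -69.  21.]
the job is handed in; nothing more can be done
None
```

The six-bit rail is pressed home in the case, released, and the job was handed in at 13.1 s, with the arm clear and touching nothing.

I gripped the rail across its bare middle and carried it over the pocket. I pressed it straight down between the clips: the force was 6.9 N just before they passed, then dropped as they snapped.

**Last checks:**
- **Seating:** The rail bottomed out at the expected home height (TCP z 38.0 mm) under 25 N. That last press tilted the tool 1.3° and pushed sideways with 11 N. I levelled it and pressed lightly again before letting go.
- **Pictures after release:** Both views show the rail level, on the predicted home outline to within about 2 mm, and both clip tongues at their shut positions.
- **Limits of the checks:** The pictures cannot resolve clip angles below a few hundredths of a radian, so I infer that the clips are shut from the force drop, the seating height and those outlines.

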